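# Fetch the drill battery from behind the varnish tins and put it on charge

### The job

The green drill battery is stuck behind the two varnish tins in the plywood caddy. Move both tins upright onto the cork mat, and while both stand there set the battery squarely and flat in the charger's dock between its end stops; then put each tin back upright in the middle of the caddy pad of its own colour. Set everything down rather than dropping it, do not knock a tin over, and leave the tape measure, the mallet and the screwdriver where they are.

Things in the scene. Friction and masses are not known exactly. Their poses are not given: they have to be found in the camera images.
- blue_tin_center (a point): Centre (half-way up) of the blue varnish tin: upright, round, closed, 60 mm in diameter, 110 mm high, with a white paper band, about 0.3 kg, z up. It starts on the blue pad. The battery is close behind it and the other tin 16 mm beside it: grip it 15 to 30 mm above this centre, fingers closing along the caddy's x (front and back of the tin).
- red_tin_center (a point): Centre (half-way up) of the red varnish tin, the same as the blue one (60 mm in diameter, 110 mm high) but red. At the start it stands on the red pad.
- battery_center (a point): Centre of the green drill battery: a block 50 mm along its x, 78 mm along its y, 40 mm high, z up, about 0.4 kg. It starts on the caddy board (underside 10 mm above the table), about 10 mm behind the tins, roughly midway between them, its axes nearly along the caddy's. Grip it across its 50 mm width (fingers closing along its x), a few mm above this centre.
- blue_pad: Blue square pad, 72 x 72 x 3 mm, fixed on the caddy: the blue tin's place. Origin at the centre of its underside, 10 mm above the table (its top at 13 mm). Its axes are the caddy's: x points from the tins to the battery, y to the left. The red pad lies beside it, 76 mm away along y, to its left or right.
- red_pad: Red square pad like the blue one: the red tin's place. The pads' midpoint is 30 mm in front of (-x) the middle of the caddy, a plywood board 200 x 200 x 10 mm with a cheek 36 mm high and 10 mm thick along its left and right edges (centred 95 mm either side of its middle), no front or back wall.
- charger_dock (a point): Centre of the flat dock on top of the grey fixed charger (90 mm along x, 130 mm along y), 26 mm above the table, marked by a black rectangle. Two black end stops, 8 mm high above the dock, 70 mm along x and 14 mm thick, have their inner faces 48 mm either side along y; along x the dock is open. The battery lies with its long side along y, either way round.
- mat: Cork mat lying on the table, fixed, 150 mm along its x, 200 mm along its y, 4 mm thick; origin at the centre of its underside. It is empty at the start: the side area for the tins.
- tape_measure: Bystander: yellow tape measure, a block 66 x 62 x 34 mm on the table beyond the work, left of the middle; origin at the centre of its underside.
- mallet: Bystander: dark wooden mallet lying on the table on the far left; head 66 x 115 x 76 mm high, handle 170 mm long along its +x; origin at the centre of the head's underside.
- screwdriver: Bystander: screwdriver with an orange handle and steel blade, lying on the table on the far right, about 0.2 m long along its x.
There are look-alikes about, which are no part of the job. What is meant by the part that bears battery_center is not pink or purple, and is the larger of those in its own colour.

How it is judged:
By the outcome, as a careful person would: the job done as asked, in the order asked, and still so for the second after the job is handed in, with the robot touching nothing.
It also fails if it takes over 128 s, if anything falls off the work surface, if the arm or the gripper's body presses on something with over 40 N, if the wrist force passes 120 N, or if a joint passes its speed limit or range.

### The arm

A 6-joint arm with a two-finger parallel gripper is mounted at the origin on the work surface. World frame = base frame: x ahead of the robot, y to its left, z up, the work surface at z = 0. Lengths are in mm, angles in rad, forces in N, time in s.
With the tool pointing down it reaches from about 300 to 775 mm from the base axis. Payload 14.6 kg.
Tool frame: the origin (TCP) lies midway between the tips of the shut fingers; the grasp point (between the pads) lies 19 mm behind it; y points along the fingers, z is the direction in which the jaws open and shut, and the axes are right-handed (so a half turn about y gives the same grasp; the last joint's range is limited). The gripper opens to 94 mm and grips with 3 to 60 N. Pads are 16 mm wide; open, the fingers measure 119 mm over their backs; the gripper's body (75 mm by 177 mm) begins 78 mm behind the grasp point.
Start: joints at [1.265, 0.3, 1.521, -0, 1.321, -0.067], TCP at [130.093, 534.383, 205.446] pointing down, gripper open.
Joint ranges: [-3.03, 3.03], [-0.79, 2.21], [0.23, 2.52], [-1.04, 4.18], [0, 3.07], [-2.55, 2.55]. Speed limits (rad/s): [2.22, 2.22, 2.57, 3.14, 3.14, 3.14].

### API

Orientations are given as [roll, pitch, yaw] about the fixed x, y, z axes, in that order (R = Rz(yaw) Ry(pitch) Rx(roll)).
In Python, from cell import manip gives the robot as it stands.
- The arm moves only by the tool play_rows, never from a script. Its argument "series" is a list of rows, each a list of 3 entries, a list of its own where there are three numbers: the shift along the tool's x, y, z in m, then the turn about the tool's y in rad, then the closure, from 0 (fully open) to 1 (shut). In form: [[[dx, dy, dz], twist, grip], ...]. A call has 1 to 20 rows; each row is the pose to reach, as a shift and turn from the pose measured when the call began, along the tool's axes at that moment; what a row does not reach only later rows make up. A row lasts 1/10 s, in which the tool goes at most 50 mm and 8.59 degrees, less where a joint would pass 70% of its speed; a pose out of reach is approached as far as the arm can. A call with a gripper value outside its range is refused whole. The fingers move at their own pace and stop on an object; "squeeze" is the grip in N (left out, the last holds). Time passes only in rows, so rows that repeat a pose let the fingers close. It gives the time, the measured TCP pose, the force and the opening at its end, in the units of the state.
- manip.read_state(): the state, without advancing time (a new reading comes with each control period).
- manip.camera(name): name is "scene" or "top"; returns the picture (480x640x3 uint8, red, green, blue); there is no depth.
- manip.camera_params(name): a dict with "K" (3x3 intrinsics, pixels), "rvec" (rotation vector, rad) and "tvec" (3), from world to camera coordinates, as OpenCV has them. Camera axes: x right, y down, z forward; pixel columns grow to the right and rows downward; lengths in mm; the calibration is good to about 2 mm. A picture is of the moment at which its call begins. camera_params takes no time and is no camera call.
- manip.sign_off(): hands the job in, once; it reports no verdict.
The state is a dict: "clock": time; "joints": joint angles; "qd": joint speeds; "effort": joint torques, N m; "eef_pos": TCP position; "eef_rot": TCP orientation; "wrist_force": force on the tool from outside, world axes, zero at the start; "moment": the same for the moment, N m; "finger_gap": finger opening in mm.
Only numpy, scipy, OpenCV 4.12 (cv2) and the standard library are available. Lean on these libraries where they do the work, as an engineer would, in place of code of your own. Each camera call takes 0.05 s, during which the arm holds its last target. There are 200 camera calls.

## Working session

There is one attempt and no reset: what is moved stays moved. The work goes in short steps, Python scripts to look and compute and a tool call to move; the robot and the scene stay as the last step left them, time stands still between calls to the robot, and variables do not carry over. Pictures are saved under pics/ and viewed, about 12 in all and at most 16, crops included, and the job is handed in when it is done.

Besides the shell and the picture viewer there is one more tool, called after ">>>" as name(argument=value, ...) on one line, values as JSON. play_rows: Moves the arm, as the interface text tells. Its arguments: {"type":"object","properties":{"series":{"type":"array","items":{"type":"array"}},"squeeze":{"type":"number"}},"required":["series"]}

```bash
ls; mkdir -p pics; python3 - <<'E'
from cell import manip
import cv2
for n in ("scene","top"):
    im=manip.camera(n); cv2.imwrite(f"pics/{n}0.png",im[:,:,::-1]); print(n,manip.camera_params(n))
print(manip.read_state())
E
```

```text
pics
scene {'K': array([[529.72865642,   0.        , 322.74903705],
       [  0.        , 529.72865642, 245.62975604],
       [  0.        ,   0.        ,   1.        ]]), 'rvec': array([ 2.42652996,  0.83457764, -0.23305577]), 'tvec': array([-479.86212898, -265.17291916, 1270.95455733])}
top {'K': array([[484.95724778,   0.        , 318.06953961],
       [  0.        , 484.95724778, 239.27141319],
       [  0.        ,   0.        ,   1.        ]]), 'rvec': array([ 2.1925172 , -2.16330154,  0.17703882]), 'tvec': array([-35.92983479, 573.29563566, 896.32757104])}
{'clock': 0.1, 'joints': array([ 1.26540809e+00,  3.00422931e-01,  1.52153727e+00, -3.45280861e-05,
        1.32070448e+00, -6.66047552e-02]), 'qd': array([ 1.23573263e-04, -8.71157167e-06, -2.97349931e-03,  8.94589882e-04,
        5.88587793e-04, -1.65511381e-03]), 'effort': array([ 9.77279051e-04, -5.32637644e+01, -3.53288376e+01,  7.09423888e-02,
        2.34221370e-02, -4.67547648e-05]), 'eef_pos': array([130.02658903, 534.15614672, 204.9312849 ]), 'eef_rot': array([-1.57186821e+00,  3.79792165e-05, -2.38774943e-01]), 'wrist_force': array([ 0.24235501, -0.61928617,  0.77256436]), 'moment': array([-0.01958998,  0.02629753, -0.0481594 ]), 'finger_gap': 93.85175516751094}
```

View pics/scene0.png

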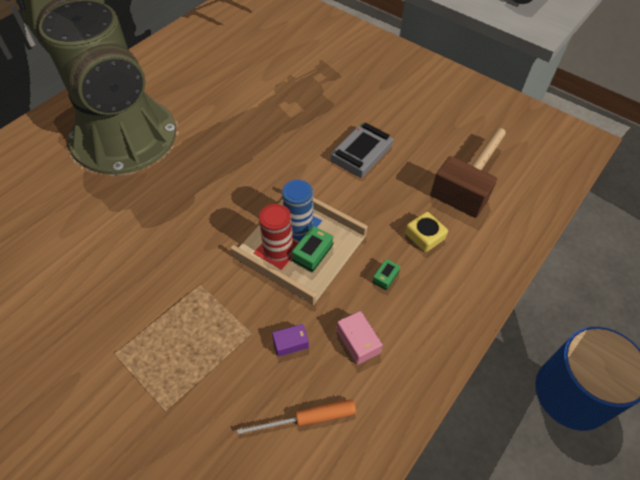

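View pics/top0.png

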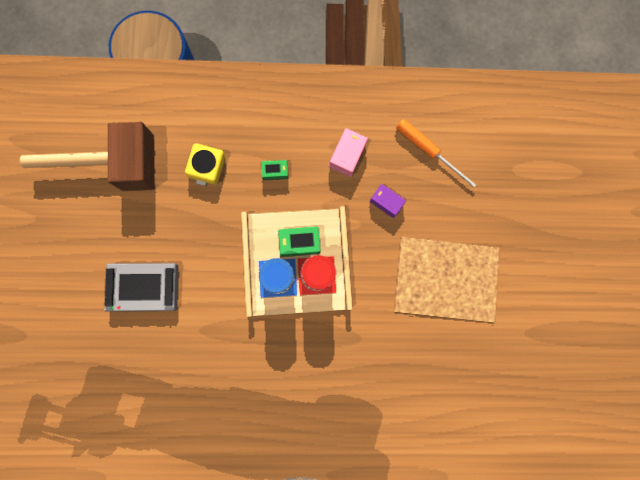

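The top view shows these candidates for the battery:
- Large green block in the caddy at (299,240).
- Small green block at (275,169).
- Pink block at (349,151).
- Purple block at (388,200).

The battery must be the larger green one, at (299,240), behind the tins: blue (277,275) and red (318,272). The charger is at (140,287) and the mat at (447,280). I'll check this in a close crop.

```bash
cat > h.py <<'E'
import numpy as np, cv2
from cell import manip
def proj(n,P):
    c=manip.camera_params(n); return cv2.projectPoints(np.array(P,float).reshape(-1,1,3),c["rvec"],c["tvec"],c["K"],None)[0].reshape(-1,2)
def ray(n,uv,z):
    c=manip.camera_params(n); R=cv2.Rodrigues(c["rvec"])[0]; C=-R.T@c["tvec"]
    uv=np.array(uv,float).reshape(-1,2); d=(R.T@np.linalg.inv(c["K"])@np.c_[uv,np.ones(len(uv))].T).T
    return C+d*((z-C[2])/d[:,2])[:,None]
def crop(im,x,y,w,h,s):
    o=cv2.resize(im[y:y+h,x:x+w],None,fx=s,fy=s,interpolation=cv2.INTER_CUBIC).copy()
    for i in range(-x%10,w,10): cv2.line(o,(i*s,0),(i*s,6 if (x+i)%50 else 16),(0,0,0),1); (x+i)%20==0 and cv2.putText(o,str(x+i),(i*s,28),0,.4,(0,0,0))
    for j in range(-y%10,h,10): cv2.line(o,(0,j*s),(6 if (y+j)%50 else 16,j*s),(0,0,0),1); (y+j)%20==0 and cv2.putText(o,str(y+j),(8,j*s+4),0,.4,(0,0,0))
    return o
E
python3 - <<'E'
from h import *
im=cv2.imread("pics/top0.png")
a=crop(im,238,200,120,125,4); b=crop(im,100,255,80,62,4)
o=np.zeros((500,800,3),np.uint8); o[:,:480]=a; o[:b.shape[0],480:]=b
s=cv2.imread("pics/scene0.png"); c=crop(s,232,175,106,84,3); o[248:,480:798]=c
cv2.imwrite("pics/c0.png",o)
E
```

```text
(no output)
```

View pics/c0.png

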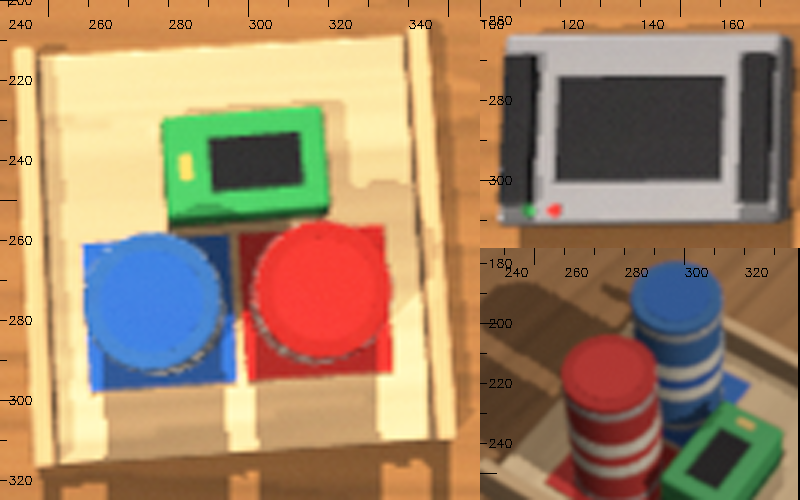

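```bash
python3 - <<'E'
from h import *
np.set_printoptions(precision=1,suppress=True)
C=lambda p:np.array(p,float)/4+[238,200]
D=lambda p:(np.array(p,float)-[480,0])/4+[100,255]
b=ray("top",C([(163,118),(321,107),(328,210),(169,217)]),50)
print("bat",b.mean(0),np.linalg.norm(np.diff(b[[0,1,2,3,0]],axis=0),axis=1)); e=(b[0]-b[1]+b[3]-b[2]);print(np.arctan2(-e[0],e[1]))
d=ray("top",D([(557,76),(725,76),(722,181),(555,181)]),26); e=(d[0]-d[1]+d[3]-d[2])
print("dock",d.mean(0),np.linalg.norm(np.diff(d[[0,1,2,3,0]],axis=0),axis=1),np.arctan2(-e[0],e[1]))
o=ray("top",D([(506,36),(783,36),(779,222),(500,221)]),26);e=(o[0]-o[1]+o[3]-o[2]);print("charger",o,o.mean(0),np.arctan2(-e[0],e[1]))
s=ray("top",D([(540,54),(540,204),(741,54),(739,204)]),34);print("stops",s)
p=ray("top",C([(83,243),(92,391),(236,384),(248,382),(393,373),(384,226)]),13);print("pads",p,np.linalg.norm(p[0]-p[1]),np.linalg.norm(p[4]-p[5]))
print("padang",np.arctan2(-(p[1]-p[4])[0],(p[1]-p[4])[1]),np.arctan2((p[0]-p[1])[1],(p[0]-p[1])[0]),"mid",(p[0]+p[1]+p[4]+p[5])/4)
m=ray("top",[(401,238),(498,246),(495,322),(396,313)],4);print("mat",m,m.mean(0),)
im=cv2.imread("pics/top0.png").astype(int);B,G,R=im[...,0],im[...,1],im[...,2]
t=ray("top",C([(152,301),(319,289)]),123);print("tins eye",t)
for n,mk in(("blue",(B>160)&(R<100)),("red",(R>200)&(G<80))):
    mk=mk.astype(np.uint8); mk[:200]=0;mk[330:]=0; mk=cv2.morphologyEx(mk,cv2.MORPH_OPEN,np.ones((9,9),np.uint8)); k=cv2.connectedComponentsWithStats(mk)
    i=1+k[2][1:,4].argmax(); print(n,k[2][i],k[3][i],ray("top",k[3][i],123))
E
```

```text
bat [568.7   7.7  50. ] [74.9 49.1 74.8 47. ]
0.07308243850674405
dock [478.5 307.1  26. ] [78.5 49.4 77.5 49.3] 0.011829772346824667
charger [[521.3 371.9  26. ]
 [523.1 242.3  26. ]
 [435.4 240.1  26. ]
 [434.6 369.3  26. ]] [478.6 305.9  26. ] 0.010033844550433295
stops [[512.5 352.6  34. ]
 [442.8 348.4  34. ]
 [513.8 259.4  34. ]
 [443.8 257.   34. ]]
pads [[532.5  86.   13. ]
 [461.   79.8  13. ]
 [465.1  10.5  13. ]
 [466.2   4.7  13. ]
 [471.3 -65.7  13. ]
 [542.9 -60.8  13. ]] 71.73744002928471 71.78825703374058
padang 0.07049946895832776 0.0858725995806577 mid [501.9   9.8  13. ]
mat [[ 582.8 -195.6    4. ]
 [ 569.7 -392.5    4. ]
 [ 418.5 -381.2    4. ]
 [ 434.2 -184.3    4. ]] [ 501.3 -288.4    4. ]
tins eye [[499.6  47.  123. ]
 [505.7 -24.7 123. ]]
blue [260 259  32  33 911] [275.1 274.9] [[500.2  48.5 123. ]]
red [303 256  32  33 906] [318.9 271.8] [[506.6 -26.7 123. ]]
```

The crop confirms the battery is the large green block with the black label and yellow spot, behind the tins. The blue tin is left (+y) and the red tin is right. My first move goes above the blue tin, at about (500, 48), turning the jaws along the caddy's x.

>>> play_rows(series=[[[0.015,0,-0.012],0.05,0],[[0.045,0,-0.036],0.15,0],[[0.08,0,-0.065],0.25,0],[[0.115,0,-0.094],0.35,0],[[0.15,0,-0.122],0.45,0],[[0.185,0,-0.15],0.55,0],[[0.22,0,-0.179],0.65,0],[[0.255,0,-0.207],0.75,0],[[0.29,0,-0.235],0.85,0],[[0.325,0,-0.264],0.95,0],[[0.36,0,-0.292],1.05,0],[[0.395,0,-0.32],1.15,0],[[0.43,0,-0.349],1.254,0],[[0.455,0,-0.369],1.254,0],[[0.468,0,-0.38],1.254,0],[[0.474,0,-0.385],1.254,0],[[0.474,0,-0.385],1.254,0],[[0.474,0,-0.385],1.254,0]], squeeze=25)

```text
clock: 1.9
eef_pos: [499.0, 48.9, 205.3]
eef_rot: [-1.571, -0.001, -1.492]
wrist_force: [-0.1, 0.8, 0.2]
finger_gap: 93.8
```

```bash
cat >> h.py <<'E'
def delta(x,y,z=None,yaw=None):
    s=manip.read_state(); p=s["eef_pos"]; w=s["eef_rot"][2]; d=np.array([x,y])-p[:2]
    print("pose",p.round(1),"rot",s["eef_rot"].round(3),"F",s["wrist_force"].round(1),"gap",round(s["finger_gap"],1),"t",round(s["clock"],1))
    print("tool dx,dz",(d@[np.cos(w),np.sin(w)]).round(1),(d@[-np.sin(w),np.cos(w)]).round(1),"dy",None if z is None else round(p[2]-z,1),"twist",None if yaw is None else round(w-yaw,3))
E
python3 - <<'E'
from h import *
im=manip.camera("scene"); o=crop(im[:,:,::-1],200,100,160,180,3); cv2.imwrite("pics/s1.png",o)
delta(500.2,48.3,71,-1.493)
E
```

```text
pose [499.   49.  205.4] rot [-1.571e+00 -1.000e-03 -1.491e+00] F [-0.2  0.1  0.7] gap 94.1 t 1.9
tool dx,dz 0.8 1.1 dy 134.4 twist 0.002
```

View pics/s1.png

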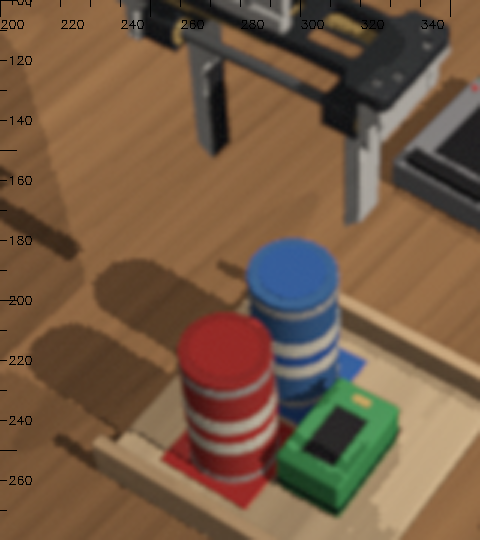

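The view shows the fingers straddling the blue tin front and back, as intended. Descending and gripping.

>>> play_rows(series=[[[0.001,0.01,0.001],0,0],[[0.001,0.03,0.001],0,0],[[0.001,0.055,0.001],0,0],[[0.001,0.08,0.001],0,0],[[0.001,0.1,0.001],0,0],[[0.001,0.115,0.001],0,0],[[0.001,0.127,0.001],0,0],[[0.001,0.134,0.001],0,0],[[0.001,0.134,0.001],0,0],[[0.001,0.134,0.001],0,0.2],[[0.001,0.134,0.001],0,0.3],[[0.001,0.134,0.001],0,0.4],[[0.001,0.134,0.001],0,0.6],[[0.001,0.134,0.001],0,0.8],[[0.001,0.134,0.001],0,1],[[0.001,0.134,0.001],0,1],[[0.001,0.134,0.001],0,1],[[0.001,0.134,0.001],0,1]], squeeze=25)

```text
clock: 3.75
eef_pos: [500.4, 48.0, 71.7]
eef_rot: [-1.57, -0.001, -1.491]
wrist_force: [3.2, 0.6, 3.8]
finger_gap: 59.3
```

```bash
python3 - <<'E'
from h import *
delta(498,-338,190,-1.493)
E
```

```text
pose [500.4  48.   71.7] rot [-1.570e+00 -1.000e-03 -1.491e+00] F [3.2 0.6 3.8] gap 59.3 t 3.8
tool dx,dz 384.6 -33.0 dy -118.3 twist 0.002
```

>>> play_rows(series=[[[0,-0.006,0],0,1],[[0,-0.025,0],0,1],[[0,-0.05,0],0,1],[[0,-0.08,0],0,1],[[0,-0.11,0],0,1],[[0,-0.135,0],0,1],[[0.01,-0.145,-0.001],0,1],[[0.03,-0.148,-0.003],0,1],[[0.06,-0.148,-0.005],0,1],[[0.095,-0.148,-0.008],0,1],[[0.13,-0.148,-0.011],0,1],[[0.165,-0.148,-0.014],0,1],[[0.2,-0.148,-0.017],0,1],[[0.235,-0.148,-0.02],0,1],[[0.27,-0.148,-0.023],0,1],[[0.305,-0.148,-0.026],0,1],[[0.34,-0.148,-0.029],0,1],[[0.365,-0.148,-0.031],0,1],[[0.38,-0.148,-0.033],0,1],[[0.3846,-0.148,-0.033],0,1]])

```text
clock: 5.75
eef_pos: [497.0, -339.0, 218.9]
eef_rot: [-1.572, 0.0, -1.493]
wrist_force: [0.3, 0.0, -3.1]
finger_gap: 59.7
```

```bash
python3 - <<'E'
from h import *
delta(498,-338,62.7,-1.493)
im=manip.camera("scene"); cv2.imwrite("pics/s2.png",im[:,:,::-1])
E
```

```text
pose [ 497.  -339.   218.9] rot [-1.572  0.    -1.493] F [ 0.3  0.  -3.1] gap 59.7 t 5.8
tool dx,dz -0.9 1.0 dy 156.2 twist 0.0
```

View pics/s2.png

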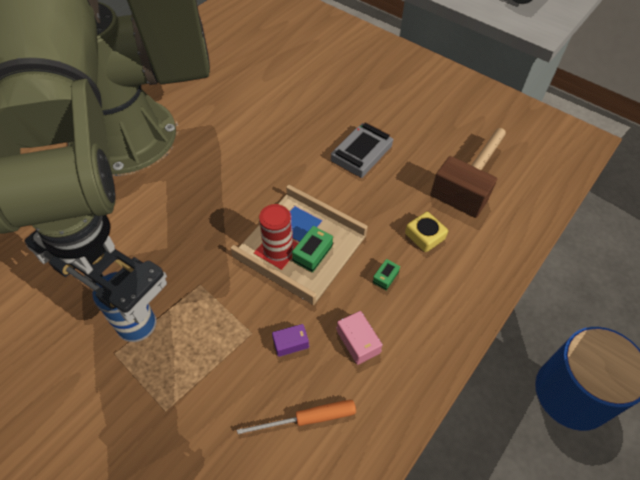

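The blue tin is held upright above the mat, and the red tin and battery have not moved. Lowering now.

>>> play_rows(series=[[[0,0.01,0],0,1],[[0,0.035,0],0,1],[[0,0.065,0],0,1],[[0,0.095,0],0,1],[[0,0.12,0],0,1],[[0,0.138,0],0,1],[[0,0.147,0],0,1],[[0,0.151,0],0,1],[[0,0.153,0],0,1],[[0,0.155,0],0,1],[[0,0.155,0],0,1],[[0,0.155,0],0,1]])

```text
clock: 7.0
eef_pos: [497.5, -338.7, 64.7]
eef_rot: [-1.571, -0.0, -1.492]
wrist_force: [-0.9, 0.4, -3.2]
finger_gap: 59.7
```

>>> play_rows(series=[[[0,0.0007,0],0,1],[[0,0.0014,0],0,1],[[0,0.002,0],0,1],[[0,0.002,0],0,1]])

```text
clock: 7.4
eef_pos: [497.5, -338.7, 62.8]
eef_rot: [-1.571, -0.0, -1.492]
wrist_force: [0.1, -0.2, -0.6]
finger_gap: 59.8
```

>>> play_rows(series=[[[0,0.0004,0],0,1],[[0,0.0004,0],0,0.3],[[0,0.0004,0],0,0.2],[[0,0.0004,0],0,0],[[0,0.0004,0],0,0],[[0,0.0004,0],0,0],[[0,-0.005,0],0,0],[[0,-0.02,0],0,0],[[0,-0.045,0],0,0],[[0,-0.075,0],0,0],[[0,-0.105,0],0,0],[[0,-0.125,0],0,0],[[0,-0.135,0],0,0],[[0,-0.135,0],0,0]])

```text
clock: 8.8
eef_pos: [497.8, -338.9, 199.5]
eef_rot: [-1.569, -0.002, -1.492]
wrist_force: [0.4, 0.4, -0.5]
finger_gap: 93.9
```

```bash
python3 - <<'E'
from h import *
delta(506.3,-27,71,-1.493)
E
```

```text
pose [ 497.8 -338.9  199.5] rot [-1.569 -0.002 -1.492] F [ 0.4  0.4 -0.5] gap 93.9 t 8.8
tool dx,dz -310.3 32.9 dy 128.5 twist 0.001
```

>>> play_rows(series=[[[-0.01,0,0.001],0,0],[[-0.035,0,0.004],0,0],[[-0.07,0,0.007],0,0],[[-0.11,0,0.012],0,0],[[-0.15,0,0.016],0,0],[[-0.19,0,0.02],0,0],[[-0.23,0,0.024],0,0],[[-0.265,0,0.028],0,0],[[-0.29,0,0.031],0,0],[[-0.305,0,0.033],0,0],[[-0.31,0,0.033],0,0],[[-0.31,0,0.033],0,0],[[-0.31,0,0.033],0,0]])

```text
clock: 10.1
eef_pos: [506.4, -28.1, 198.7]
eef_rot: [-1.569, -0.002, -1.493]
wrist_force: [-0.0, 0.3, 0.2]
finger_gap: 94.2
```

```bash
python3 - <<'E'
from h import *
delta(506.3,-27,71,-1.493)
E
```

```text
pose [506.4 -28.1 198.7] rot [-1.569 -0.002 -1.493] F [-0.   0.3  0.2] gap 94.2 t 10.1
tool dx,dz -1.1 0.0 dy 127.7 twist -0.0
```

>>> play_rows(series=[[[-0.001,0.01,0],0,0],[[-0.001,0.03,0],0,0],[[-0.001,0.055,0],0,0],[[-0.001,0.08,0],0,0],[[-0.001,0.1,0],0,0],[[-0.001,0.115,0],0,0],[[-0.001,0.124,0],0,0],[[-0.001,0.128,0],0,0],[[-0.001,0.128,0],0,0],[[-0.001,0.128,0],0,0.2],[[-0.001,0.128,0],0,0.3],[[-0.001,0.128,0],0,0.4],[[-0.001,0.128,0],0,0.6],[[-0.001,0.128,0],0,0.8],[[-0.001,0.128,0],0,1],[[-0.001,0.128,0],0,1],[[-0.001,0.128,0],0,1],[[-0.001,0.128,0],0,1]], squeeze=25)

```text
clock: 11.9
eef_pos: [506.9, -27.4, 71.0]
eef_rot: [-1.568, -0.002, -1.493]
wrist_force: [2.2, 0.7, 2.2]
finger_gap: 59.6
```

```bash
python3 - <<'E'
from h import *
delta(505,-238,71,-1.493)
E
```

```text
pose [506.9 -27.4  71. ] rot [-1.568 -0.002 -1.493] F [2.2 0.7 2.2] gap 59.6 t 11.9
tool dx,dz 209.8 -18.2 dy -0.0 twist -0.0
```

>>> play_rows(series=[[[0,-0.006,0],0,1],[[0,-0.025,0],0,1],[[0,-0.05,0],0,1],[[0,-0.075,0],0,1],[[0.005,-0.09,0],0,1],[[0.02,-0.095,-0.002],0,1],[[0.045,-0.095,-0.004],0,1],[[0.08,-0.095,-0.007],0,1],[[0.115,-0.095,-0.01],0,1],[[0.15,-0.095,-0.013],0,1],[[0.18,-0.095,-0.016],0,1],[[0.2,-0.095,-0.018],0,1],[[0.209,-0.085,-0.018],0,1],[[0.21,-0.065,-0.018],0,1],[[0.21,-0.04,-0.018],0,1],[[0.21,-0.02,-0.018],0,1],[[0.21,-0.005,-0.018],0,1],[[0.21,0.003,-0.018],0,1],[[0.21,0.006,-0.018],0,1],[[0.21,0.006,-0.018],0,1]])

```text
clock: 13.9
eef_pos: [505.1, -238.1, 65.2]
eef_rot: [-1.569, -0.002, -1.493]
wrist_force: [0.0, 0.3, -3.4]
finger_gap: 59.6
```

>>> play_rows(series=[[[0,0.0008,0],0,1],[[0,0.0016,0],0,1],[[0,0.0024,0],0,1],[[0,0.003,0],0,1],[[0,0.003,0],0,1]])

```text
clock: 14.4
eef_pos: [505.1, -238.0, 62.2]
eef_rot: [-1.569, -0.002, -1.493]
wrist_force: [-0.7, 0.1, -4.7]
finger_gap: 59.4
```

>>> play_rows(series=[[[0,0.0005,0],0,1],[[0,0.001,0],0,1],[[0,0.001,0],0,1]])

```text
clock: 14.7
eef_pos: [505.2, -238.2, 61.9]
eef_rot: [-1.568, -0.003, -1.493]
wrist_force: [-2.9, 1.2, 5.4]
finger_gap: 59.8
```

In contact (+5 N). Releasing and rising.

>>> play_rows(series=[[[0,0,0],0,0.3],[[0,0,0],0,0.2],[[0,0,0],0,0],[[0,0,0],0,0],[[0,0,0],0,0],[[0,-0.005,0],0,0],[[0,-0.02,0],0,0],[[0,-0.045,0],0,0],[[0,-0.075,0],0,0],[[0,-0.105,0],0,0],[[0,-0.125,0],0,0],[[0,-0.13,0],0,0],[[-0.01,-0.13,0],0,0],[[-0.04,-0.13,0],0,0],[[-0.08,-0.13,0],0,0],[[-0.11,-0.13,0],0,0],[[-0.12,-0.13,0],0,0],[[-0.12,-0.13,0],0,0]])

```text
clock: 16.5
eef_pos: [495.3, -117.1, 190.8]
eef_rot: [-1.569, -0.002, -1.491]
wrist_force: [0.2, -0.2, -0.1]
finger_gap: 94.0
```

```bash
python3 - <<'E'
from h import *
im=manip.camera("top")[:,:,::-1]; cv2.imwrite("pics/t3full.png",im)
a=crop(im,240,200,110,120,4); b=crop(im,385,225,120,110,3)
o=np.zeros((480,800,3),np.uint8); o[:,:440]=a; o[:330,440:]=b
cv2.imwrite("pics/t3.png",o)
delta(568.7,7.7,15,.075-np.pi/2)
E
```

```text
pose [ 495.4 -118.2  191. ] rot [-1.569 -0.002 -1.492] F [0.3 0.3 0.6] gap 93.7 t 16.6
tool dx,dz -119.7 82.9 dy 176.0 twist 0.004
```

View pics/t3.png

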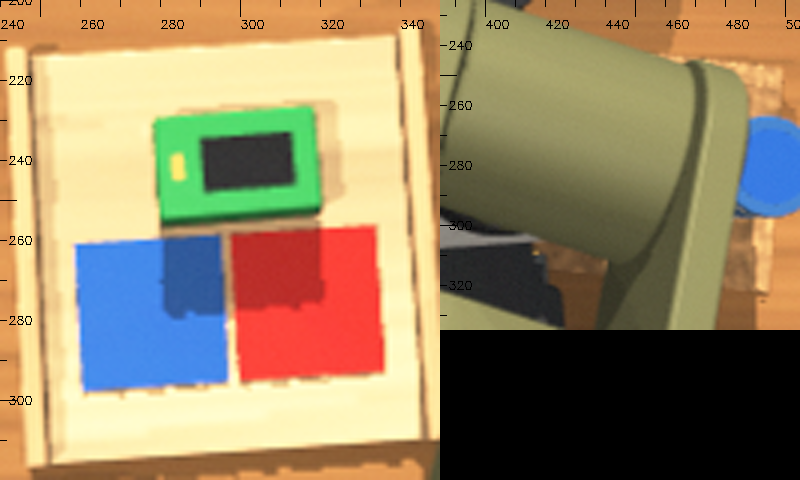

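The pads are now clear and the battery is undisturbed at about (299,240). The arm hides the red tin. The blue tin stands at (493,280) on the mat. I'll measure again from this view.

```bash
python3 - <<'E'
from h import *
np.set_printoptions(precision=1,suppress=True)
C=lambda p:np.array(p,float)/4+[240,200]
for n,q,z in(("bat",[(154,119),(313,107),(321,206),(162,216)],50),("blue",[(75,244),(222,235),(229,381),(83,391)],13),("red",[(231,234),(375,226),(385,373),(240,382)],13)):
    b=ray("top",C(q),z); e=(b[0]-b[1]+b[3]-b[2]);f=b[0]-b[3]+b[1]-b[2]
    print(n,b.mean(0),np.linalg.norm(np.diff(b[[0,1,2,3,0]],axis=0),axis=1),np.arctan2(-e[0],e[1]).round(3),np.arctan2(f[1],f[0]).round(3))
E
```

```text
bat [569.1   7.6  50. ] [75.4 47.3 74.9 46.2] 0.086 0.096
blue [499.2  47.7  13. ] [71.6 71.  70.5 71.2] 0.077 0.072
red [504.6 -27.8  13. ] [70.7 71.8 70.6 72. ] 0.071 0.076
```

>>> play_rows(series=[[[-0.01,0,0.007],-0.006,0],[[-0.035,0,0.024],-0.006,0],[[-0.065,0,0.045],-0.006,0],[[-0.095,0,0.066],-0.006,0],[[-0.112,0.01,0.078],-0.006,0],[[-0.12,0.03,0.083],-0.006,0],[[-0.12,0.055,0.083],-0.006,0],[[-0.12,0.08,0.083],-0.006,0],[[-0.12,0.1,0.083],-0.006,0],[[-0.12,0.11,0.083],-0.006,0],[[-0.12,0.11,0.083],-0.006,0],[[-0.12,0.11,0.083],-0.006,0]])

```text
clock: 17.75
eef_pos: [569.5, 7.6, 81.5]
eef_rot: [-1.568, -0.003, -1.486]
wrist_force: [0.1, 0.1, 0.1]
finger_gap: 94.0
```

```bash
python3 - <<'E'
from h import *
delta(569,7.6,16,-1.486)
E
```

```text
pose [569.5   7.6  81.5] rot [-1.568 -0.003 -1.486] F [0.1 0.1 0.1] gap 94.0 t 17.8
tool dx,dz -0.0 -0.5 dy 65.5 twist -0.0
```

>>> play_rows(series=[[[0,0.01,0],0,0],[[0,0.025,0],0,0],[[0,0.04,0],0,0],[[0,0.053,0],0,0],[[0,0.061,0],0,0],[[0,0.065,0],0,0],[[0,0.065,0],0,0],[[0,0.065,0],0,0.3],[[0,0.065,0],0,0.4],[[0,0.065,0],0,0.5],[[0,0.065,0],0,0.7],[[0,0.065,0],0,1],[[0,0.065,0],0,1],[[0,0.065,0],0,1],[[0,0.065,0],0,1],[[0,0.065,0],0,1]], squeeze=35)

```text
clock: 19.35
eef_pos: [569.8, 7.4, 16.6]
eef_rot: [-1.568, -0.003, -1.486]
wrist_force: [2.2, -0.8, 1.0]
finger_gap: 49.9
```

```bash
python3 - <<'E'
from h import *
delta(478.5,306.3,32.5,.011-np.pi/2)
E
```

```text
pose [569.8   7.4  16.6] rot [-1.568 -0.003 -1.486] F [ 2.2 -0.8  1. ] gap 49.9 t 19.4
tool dx,dz -305.5 -65.8 dy -15.9 twist 0.073
```

>>> play_rows(series=[[[0,-0.006,0],0,1],[[0,-0.025,0],0,1],[[0,-0.05,0],0,1],[[0,-0.075,0],0,1],[[-0.005,-0.09,-0.001],0,1],[[-0.02,-0.095,-0.004],0.01,1],[[-0.045,-0.095,-0.01],0.02,1],[[-0.08,-0.095,-0.017],0.03,1],[[-0.115,-0.095,-0.025],0.04,1],[[-0.15,-0.095,-0.032],0.05,1],[[-0.185,-0.095,-0.04],0.06,1],[[-0.22,-0.095,-0.047],0.073,1],[[-0.255,-0.095,-0.055],0.073,1],[[-0.28,-0.09,-0.06],0.073,1],[[-0.297,-0.08,-0.064],0.073,1],[[-0.305,-0.07,-0.066],0.073,1],[[-0.3055,-0.065,-0.066],0.073,1],[[-0.3055,-0.065,-0.066],0.073,1]])

```text
clock: 21.15
eef_pos: [477.8, 305.6, 79.6]
eef_rot: [-1.569, -0.004, -1.56]
wrist_force: [-0.3, -0.5, -3.5]
finger_gap: 49.5
```

```bash
python3 - <<'E'
from h import *
im=manip.camera("scene")[:,:,::-1]; t=manip.camera("top")[:,:,::-1]
o=np.zeros((400,800,3),np.uint8); a=crop(im,310,90,100,100,4); b=crop(t,95,240,100,100,4); o[:,:400]=a;o[:,400:]=b
cv2.imwrite("pics/t4.png",o)
delta(478.5,306.3,32.5,.011-np.pi/2)
E
```

```text
pose [478.5 305.6  80.8] rot [-1.568 -0.003 -1.56 ] F [-0.2  0.3 -3.5] gap 49.8 t 21.2
tool dx,dz -0.7 0.0 dy 48.3 twist -0.001
```

View pics/t4.png

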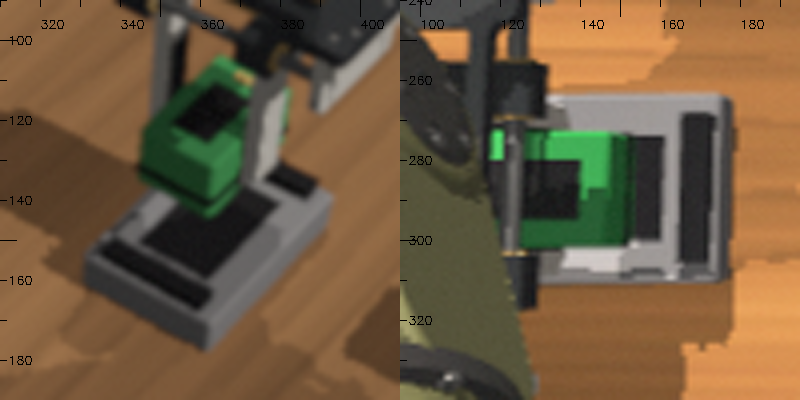

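The battery hangs level over the dock, between the stops. I'll check that it is centred along y.

```bash
python3 - <<'E'
from h import *
print(ray("top",[(151.8,282)],114.2), ray("top",[(165.5,290)],34), ray("top",[(152.8,290)],76))
print(proj("top",[(478,266.6,114),(478,266.6,74),(478,306.3-48,34)]))
E
```

```text
[[485.77211965 259.42812336 114.2       ]] [[473.49125838 257.02839768  34.        ]] [[472.6627572  268.22687534  76.        ]]
[[147.35452062 286.5063063 ]
 [154.20350169 287.03858269]
 [164.93199113 287.5768019 ]]
```

Centred within about 1–2 mm. Lowering.

>>> play_rows(series=[[[-0.0005,0.008,0],0,1],[[-0.0005,0.02,0],0,1],[[-0.0005,0.032,0],0,1],[[-0.0005,0.04,0],0,1],[[-0.0005,0.044,0],0,1],[[-0.0005,0.045,0],0,1],[[-0.0005,0.046,0],0,1],[[-0.0005,0.047,0],0,1],[[-0.0005,0.0475,0],0,1],[[-0.0005,0.048,0],0,1],[[-0.0005,0.048,0],0,1]])

```text
clock: 22.35
eef_pos: [478.6, 306.1, 32.9]
eef_rot: [-1.568, -0.002, -1.56]
wrist_force: [0.7, -0.7, -2.5]
finger_gap: 50.1
```

>>> play_rows(series=[[[0,0.0004,0],0,1],[[0,0.0008,0],0,1],[[0,0.0008,0],0,1]])

```text
clock: 22.65
eef_pos: [478.7, 306.1, 32.6]
eef_rot: [-1.567, -0.002, -1.56]
wrist_force: [-3.9, -1.5, 6.4]
finger_gap: 49.9
```

>>> play_rows(series=[[[0,0,0],0,0.4],[[0,0,0],0,0.3],[[0,0,0],0,0],[[0,0,0],0,0],[[0,0,0],0,0],[[0,0,0],0,0],[[0,-0.005,0],0,0],[[0,-0.02,0],0,0],[[0,-0.045,0],0,0],[[0,-0.08,0],0,0],[[0,-0.115,0],0,0],[[0,-0.15,0],0,0],[[0,-0.165,0],0,0],[[0.01,-0.17,0],0,0],[[0.04,-0.17,0],0,0],[[0.08,-0.17,0],0,0],[[0.12,-0.17,0],0,0],[[0.15,-0.17,0],0,0],[[0.16,-0.17,0],0,0],[[0.16,-0.17,0],0,0]])

```text
clock: 24.65
eef_pos: [479.7, 145.5, 203.0]
eef_rot: [-1.567, -0.002, -1.562]
wrist_force: [-0.4, -0.1, -1.0]
finger_gap: 93.9
```

```bash
python3 - <<'E'
from h import *
t=manip.camera("top")[:,:,::-1]; cv2.imwrite("pics/t5full.png",t)
im=manip.camera("scene")[:,:,::-1]
o=np.zeros((560,800,3),np.uint8); o[:320,:400]=crop(t,95,245,100,80,4); o[:360,400:]=crop(t,390,225,120,108,3)[:324,:360].shape and cv2.copyMakeBorder(crop(t,390,225,120,108,3),0,36,0,40,0)
o[320:560,:400]=crop(im,310,110,100,60,4); 
cv2.imwrite("pics/t5.png",o)
delta(505,-238,62.5,.074-np.pi/2)
E
```

```text
pose [479.7 147.  202.9] rot [-1.568 -0.002 -1.56 ] F [-0.1  0.8  0.1] gap 94.0 t 24.8
tool dx,dz 385.3 21.2 dy 140.4 twist -0.063
```

View pics/t5.png

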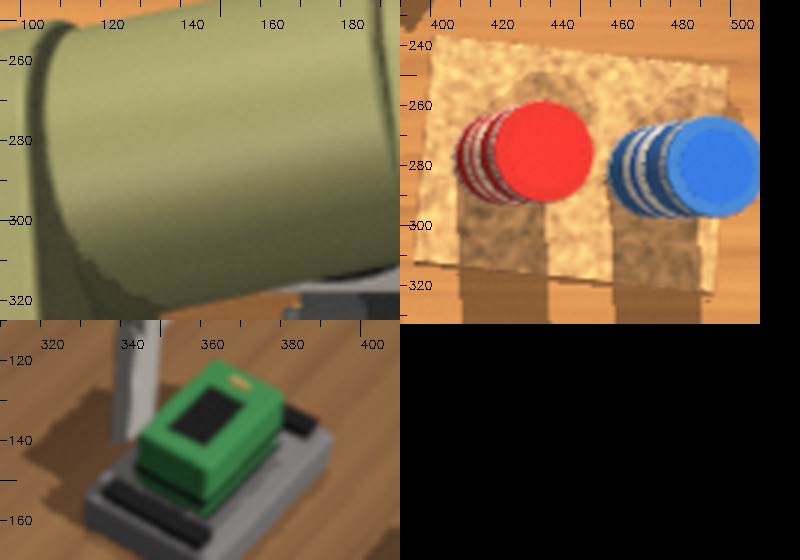

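The battery sits flat in the dock, clear of both stops. Both tins stand upright on the mat, red top at (438,275) and blue top at (494,280). Next I'll locate the tins and move to the red one.

```bash
python3 - <<'E'
from h import *
np.set_printoptions(precision=1,suppress=True)
print(ray("top",[(438,275.3),(494.3,280)],114))
im=cv2.imread("pics/t5full.png").astype(int);B,G,R=im[...,0],im[...,1],im[...,2]
for n,mk in(("red",(R>200)&(G<80)),("blue",(B>160)&(R<100))):
    mk=mk.astype(np.uint8); mk[:,:380]=0; mk=cv2.morphologyEx(mk,cv2.MORPH_OPEN,np.ones((9,9),np.uint8)); k=cv2.connectedComponentsWithStats(mk)
    i=1+k[2][1:,4].argmax(); print(n,k[2][i],ray("top",k[3][i],114))
E
```

```text
[[ 503.6 -237.   114. ]
 [ 496.6 -337.5  114. ]]
red [422 260  31  31 813] [[ 504.2 -235.6  114. ]]
blue [479 265  31  31 808] [[ 496.7 -337.3  114. ]]
```

>>> play_rows(series=[[[0.01,0,0.001],-0.01,0],[[0.035,0,0.002],-0.02,0],[[0.07,0,0.004],-0.03,0],[[0.105,0,0.006],-0.04,0],[[0.145,0,0.008],-0.05,0],[[0.185,0,0.01],-0.063,0],[[0.225,0,0.012],-0.063,0],[[0.265,0,0.015],-0.063,0],[[0.3,0,0.017],-0.063,0],[[0.335,0,0.019],-0.063,0],[[0.36,0,0.02],-0.063,0],[[0.378,0,0.021],-0.063,0],[[0.385,0,0.021],-0.063,0],[[0.385,0,0.021],-0.063,0],[[0.385,0,0.021],-0.063,0]])

```text
clock: 26.25
eef_pos: [504.9, -236.8, 203.8]
eef_rot: [-1.568, -0.002, -1.496]
wrist_force: [0.8, 0.3, -0.9]
finger_gap: 93.9
```

```bash
python3 - <<'E'
from h import *
delta(505.1,-238.1,62.5,.074-np.pi/2)
E
```

```text
pose [ 504.9 -236.8  203.8] rot [-1.568 -0.002 -1.496] F [ 0.8  0.3 -0.9] gap 93.9 t 26.2
tool dx,dz 1.3 0.1 dy 141.3 twist 0.0
```

>>> play_rows(series=[[[0,0.01,0],0,0],[[0,0.03,0],0,0],[[0,0.06,0],0,0],[[0,0.09,0],0,0],[[0,0.112,0],0,0],[[0,0.128,0],0,0],[[0,0.137,0],0,0],[[0,0.141,0],0,0],[[0,0.141,0],0,0],[[0,0.141,0],0,0.2],[[0,0.141,0],0,0.3],[[0,0.141,0],0,0.4],[[0,0.141,0],0,0.6],[[0,0.141,0],0,0.8],[[0,0.141,0],0,1],[[0,0.141,0],0,1],[[0,0.141,0],0,1],[[0,0.141,0],0,1]], squeeze=25)

```text
clock: 28.05
eef_pos: [505.4, -237.1, 63.0]
eef_rot: [-1.567, -0.002, -1.496]
wrist_force: [0.5, 0.2, 4.1]
finger_gap: 59.7
```

```bash
python3 - <<'E'
from h import *
delta(504.7,-28,71.5,.074-np.pi/2)
E
```

```text
pose [ 505.4 -237.1   63. ] rot [-1.567 -0.002 -1.496] F [0.5 0.2 4.1] gap 59.7 t 28.1
tool dx,dz -208.6 14.8 dy -8.5 twist 0.0
```

>>> play_rows(series=[[[0,-0.006,0],0,1],[[0,-0.025,0],0,1],[[0,-0.05,0],0,1],[[0,-0.08,0],0,1],[[-0.005,-0.098,0],0,1],[[-0.02,-0.102,0.001],0,1],[[-0.045,-0.102,0.003],0,1],[[-0.08,-0.102,0.006],0,1],[[-0.115,-0.102,0.008],0,1],[[-0.15,-0.102,0.011],0,1],[[-0.18,-0.102,0.013],0,1],[[-0.2,-0.102,0.0145],0,1],[[-0.208,-0.095,0.015],0,1],[[-0.2085,-0.075,0.015],0,1],[[-0.2085,-0.05,0.015],0,1],[[-0.2085,-0.03,0.015],0,1],[[-0.2085,-0.018,0.015],0,1],[[-0.2085,-0.013,0.015],0,1],[[-0.2085,-0.012,0.015],0,1],[[-0.2085,-0.012,0.015],0,1]])

```text
clock: 30.05
eef_pos: [505.1, -28.1, 75.1]
eef_rot: [-1.567, -0.002, -1.496]
wrist_force: [-0.0, -0.1, -5.0]
finger_gap: 59.7
```

```bash
python3 - <<'E'
from h import *
delta(504.7,-28,72,.074-np.pi/2)
E
```

```text
pose [505.1 -28.1  75.1] rot [-1.567 -0.002 -1.496] F [-0.  -0.1 -5. ] gap 59.7 t 30.1
tool dx,dz -0.2 -0.4 dy 3.1 twist 0.0
```

>>> play_rows(series=[[[0,0.001,0],0,1],[[0,0.0018,0],0,1],[[0,0.0024,0],0,1],[[0,0.003,0],0,1],[[0,0.0034,0],0,1],[[0,0.0034,0],0,1]])

```text
clock: 30.65
eef_pos: [505.3, -28.2, 72.0]
eef_rot: [-1.566, -0.003, -1.496]
wrist_force: [-1.6, 0.2, 2.7]
finger_gap: 59.7
```

Contact. Releasing, rising and heading back to the blue tin.

>>> play_rows(series=[[[0,0,0],0,0.3],[[0,0,0],0,0.2],[[0,0,0],0,0],[[0,0,0],0,0],[[0,0,0],0,0],[[0,-0.005,0],0,0],[[0,-0.02,0],0,0],[[0,-0.045,0],0,0],[[0,-0.075,0],0,0],[[0,-0.105,0],0,0],[[0,-0.125,0],0,0],[[0,-0.13,0],0,0],[[0.02,-0.13,-0.002],0,0],[[0.05,-0.13,-0.005],0,0],[[0.09,-0.13,-0.009],0,0],[[0.13,-0.13,-0.012],0,0],[[0.17,-0.13,-0.016],0,0],[[0.21,-0.13,-0.02],0,0],[[0.24,-0.13,-0.023],0,0],[[0.25,-0.13,-0.025],0,0]])

```text
clock: 32.65
eef_pos: [497.6, -281.2, 201.3]
eef_rot: [-1.568, -0.002, -1.499]
wrist_force: [0.8, 0.5, 0.0]
finger_gap: 94.1
```

```bash
python3 - <<'E'
from h import *
delta(497.3,-338.2,63,.074-np.pi/2)
im=manip.camera("top")[:,:,::-1]; cv2.imwrite("pics/t6full.png",im)
o=np.zeros((480,800,3),np.uint8); o[:,:440]=crop(im,240,200,110,120,4); o[:280,440:800]=crop(im,100,250,90,70,4)
cv2.imwrite("pics/t6.png",o)
E
```

```text
pose [ 497.6 -281.2  201.3] rot [-1.568 -0.002 -1.499] F [0.8 0.5 0. ] gap 94.1 t 32.6
tool dx,dz 56.8 -4.4 dy 138.3 twist -0.002
```

View pics/t6.png

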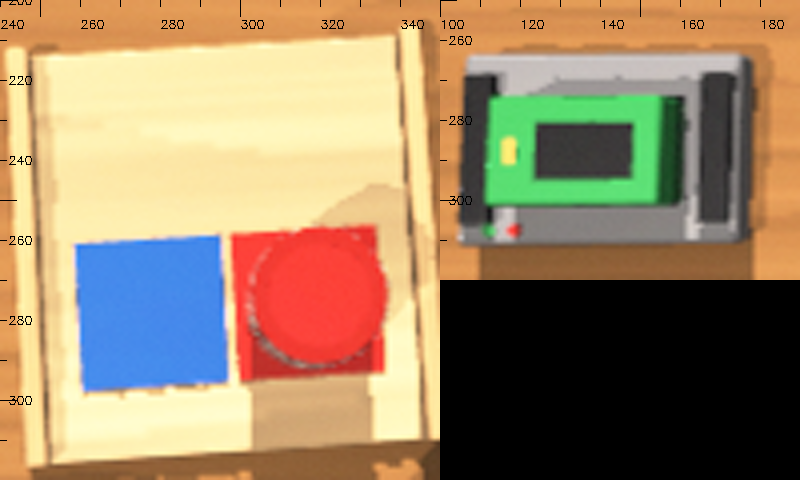

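The red tin stands on its pad with its top at (319.5,274). The battery lies in the dock. I'll get numbers for both and continue to the blue tin.

```bash
python3 - <<'E'
from h import *
np.set_printoptions(precision=1,suppress=True)
im=cv2.imread("pics/t6full.png").astype(int);R,G=im[...,2],im[...,1]
print("red eye",ray("top",[(319.5,274.25)],123),"expected px",proj("top",[(504.6,-27.8,123)]))
D=lambda p:(np.array(p,float)-[440,0])/4+[100,250]
b=ray("top",D([(488,96),(662,96),(657,203),(486,204)]),66);e=(b[0]-b[1]+b[3]-b[2]);print("bat",b.mean(0),np.arctan2(-e[0],e[1]))
x=478.5;y=306.3;print(D([0,0]),(proj("top",[(x+25,y+39,66),(x+25,y-39,66),(x-25,y-39,66),(x-25,y+39,66)])-[100,250])*4+[440,0])
E
```

```text
red eye [[502.3 -27.8 123. ]] expected px [[319.5 272.9]]
bat [477.1 306.1  66. ] 0.014719488331097713
[-10. 250.] [[488.8  89.9]
 [663.3  92.1]
 [657.6 203.1]
 [481.9 201.2]]
```

>>> play_rows(series=[[[0.01,0,-0.001],0,0],[[0.03,0,-0.003],0,0],[[0.048,0.01,-0.004],0,0],[[0.056,0.025,-0.004],0,0],[[0.057,0.05,-0.004],0,0],[[0.057,0.08,-0.004],0,0],[[0.057,0.105,-0.004],0,0],[[0.057,0.123,-0.004],0,0],[[0.057,0.134,-0.004],0,0],[[0.057,0.138,-0.004],0,0],[[0.057,0.138,-0.004],0,0],[[0.057,0.138,-0.004],0,0.2],[[0.057,0.138,-0.004],0,0.3],[[0.057,0.138,-0.004],0,0.4],[[0.057,0.138,-0.004],0,0.6],[[0.057,0.138,-0.004],0,0.8],[[0.057,0.138,-0.004],0,1],[[0.057,0.138,-0.004],0,1],[[0.057,0.138,-0.004],0,1],[[0.057,0.138,-0.004],0,1]], squeeze=25)

```text
clock: 34.7
eef_pos: [498.1, -338.5, 63.6]
eef_rot: [-1.568, -0.002, -1.499]
wrist_force: [-1.0, 0.6, 3.9]
finger_gap: 60.2
```

```bash
python3 - <<'E'
from h import *
delta(499.2,47.5,72,.074-np.pi/2)
E
```

```text
pose [ 498.1 -338.5   63.6] rot [-1.568 -0.002 -1.499] F [-1.   0.6  3.9] gap 60.2 t 34.7
tool dx,dz -385.0 28.9 dy -8.4 twist -0.002
```

>>> play_rows(series=[[[0,-0.006,0],0,1],[[0,-0.025,0],0,1],[[0,-0.05,0],0,1],[[0,-0.08,0],0,1],[[0,-0.11,0],0,1],[[0,-0.14,0],0,1],[[-0.01,-0.153,0.001],0,1],[[-0.03,-0.156,0.002],0,1],[[-0.06,-0.156,0.004],0,1],[[-0.095,-0.156,0.007],0,1],[[-0.13,-0.156,0.01],0,1],[[-0.165,-0.156,0.012],0,1],[[-0.2,-0.156,0.015],0,1],[[-0.235,-0.156,0.018],0,1],[[-0.27,-0.156,0.02],0,1],[[-0.305,-0.156,0.023],0,1],[[-0.34,-0.156,0.026],0,1],[[-0.365,-0.156,0.028],0,1],[[-0.38,-0.156,0.029],0,1],[[-0.3845,-0.156,0.029],0,1]])

```text
clock: 36.7
eef_pos: [498.1, 49.0, 218.1]
eef_rot: [-1.569, -0.002, -1.497]
wrist_force: [0.9, -0.6, -2.4]
finger_gap: 59.9
```

```bash
python3 - <<'E'
from h import *
delta(499.2,47.5,72.6,.074-np.pi/2)
E
```

```text
pose [498.1  49.  218.1] rot [-1.569 -0.002 -1.497] F [ 0.9 -0.6 -2.4] gap 59.9 t 36.7
tool dx,dz 1.6 1.0 dy 145.5 twist 0.0
```

>>> play_rows(series=[[[0.001,0.01,0.001],0,1],[[0.001,0.03,0.001],0,1],[[0.001,0.055,0.001],0,1],[[0.001,0.08,0.001],0,1],[[0.001,0.103,0.001],0,1],[[0.001,0.122,0.001],0,1],[[0.001,0.134,0.001],0,1],[[0.001,0.14,0.001],0,1],[[0.001,0.142,0.001],0,1],[[0.001,0.143,0.001],0,1],[[0.001,0.143,0.001],0,1]])

```text
clock: 37.8
eef_pos: [499.7, 47.9, 75.6]
eef_rot: [-1.568, -0.002, -1.497]
wrist_force: [-0.7, 0.1, -3.4]
finger_gap: 59.6
```

```bash
python3 - <<'E'
from h import *
delta(499.2,47.5,72.6,.074-np.pi/2)
E
```

```text
pose [499.7  47.9  75.6] rot [-1.568 -0.002 -1.497] F [-0.7  0.1 -3.4] gap 59.6 t 37.8
tool dx,dz 0.3 -0.5 dy 3.0 twist 0.0
```

>>> play_rows(series=[[[0,0.001,0],0,1],[[0,0.0016,0],0,1],[[0,0.0022,0],0,1],[[0,0.0028,0],0,1],[[0,0.0033,0],0,1],[[0,0.0033,0],0,1]])

```text
clock: 38.4
eef_pos: [499.8, 47.9, 72.6]
eef_rot: [-1.568, -0.002, -1.497]
wrist_force: [-2.7, 1.3, 3.6]
finger_gap: 59.7
```

Contact. Releasing, rising and backing away toward +y, clear of everything.

>>> play_rows(series=[[[0,0,0],0,0.3],[[0,0,0],0,0.2],[[0,0,0],0,0],[[0,0,0],0,0],[[0,0,0],0,0],[[0,-0.005,0],0,0],[[0,-0.02,0],0,0],[[0,-0.045,0],0,0],[[0,-0.08,0],0,0],[[0,-0.115,0],0,0],[[0,-0.14,0],0,0],[[0,-0.15,0],0,0],[[0.02,-0.15,0],0,0],[[0.05,-0.15,0],0,0],[[0.09,-0.15,0],0,0],[[0.13,-0.15,0],0,0],[[0.17,-0.15,0],0,0],[[0.21,-0.15,0],0,0],[[0.23,-0.15,0],0,0],[[0.23,-0.15,0],0,0]])

```text
clock: 40.4
eef_pos: [515.9, -183.3, 221.8]
eef_rot: [-1.57, -0.001, -1.5]
wrist_force: [-0.2, 0.1, -0.0]
finger_gap: 94.1
```

```bash
python3 - <<'E'
from h import *
im=manip.camera("top")[:,:,::-1]; cv2.imwrite("pics/t7full.png",im)
s=manip.camera("scene")[:,:,::-1]
o=np.zeros((480,800,3),np.uint8); o[:,:440]=crop(im,240,200,110,120,4); o[:,440:800]=crop(s,228,160,120,160,3)
cv2.imwrite("pics/t7.png",o)
delta(0,0)
a=cv2.imread("pics/top0.png").astype(int)
d=np.abs(a-im)[90:215,10:480].max(2); print("bystander change px",(d>60).sum())
E
```

```text
pose [ 516.1 -180.9  222.2] rot [-1.569e+00 -1.000e-03 -1.497e+00] F [ 0.6 -0.2 -0.4] gap 94.3 t 40.5
tool dx,dz -218.3 -501.4 dy None twist None
bystander change px 1210
```

View pics/t7.png

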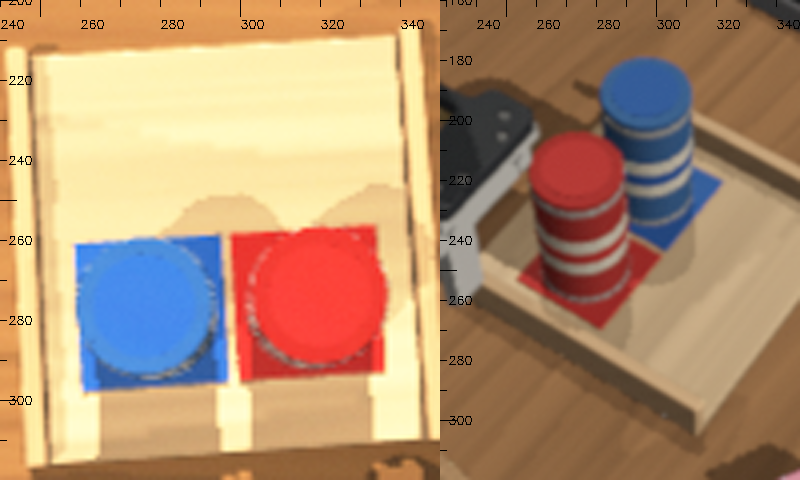

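View pics/t7full.png

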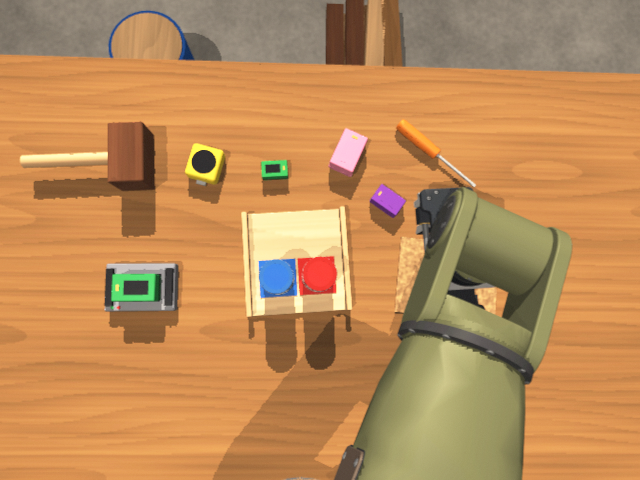

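```bash
python3 - <<'E'
from h import *
np.set_printoptions(precision=1,suppress=True)
S=lambda p:(np.array(p,float)-[440,0])/3+[228,160]
T=lambda p:np.array(p,float)/4+[240,200]
print("tops scene r,b",ray("scene",S([(577,168),(646,92)]),123)); print("tops top r,b",ray("top",T([(318,297),(147,307)]),123))
# red pad near/right corners, blue pad far corner in the scene view
print("padcorners scene",ray("scene",S([(521,277),(599,328),(662,252),(662,250),(722,183)]),13))
for n,c in(("blue",(499.2,47.7)),("red",(504.6,-27.8))):
  X=np.array([np.cos(.074),np.sin(.074)]);Y=np.array([-X[1],X[0]]);print(n,(proj("scene",[[*(np.array(c)+36*(i*X+j*Y)),13] for i,j in((-1,-1),(1,-1),(1,1))])-[228,160])*3+[440,0])
E
```

```text
tops scene r,b [[508.3 -26.3 123. ]
 [503.1  47.9 123. ]]
tops top r,b [[502.3 -27.8 123. ]
 [497.1  45.6 123. ]]
padcorners scene [[479.3 -60.7  13. ]
 [546.8 -58.9  13. ]
 [541.3  14.2  13. ]
 [540.2  15.5  13. ]
 [537.5  86.2  13. ]]
blue [[573.5 201.4]
 [658.2 249.2]
 [716.4 179.4]]
red [[506.6 276.4]
 [592.8 327.3]
 [654.9 252.7]]
```

```bash
python3 -c "
from cell import manip
print(manip.sign_off())"
```

```text
the job is handed in; nothing more can be done
None
```

The job is done and handed in at about 40.5 s. I moved both tins upright onto the cork mat, set the battery in the charger dock while both stood there, then put the red and blue tins back on their own pads. Every set-down was slow and I let go only once the tin or battery was resting on something. The highest wrist force I read between moves was about 7 N.

What the last checks showed:
- **Battery:** it lies flat between the end stops, within about 2 mm of the dock centre. Its yaw is 0.015 rad, against about 0.011 rad for the charger.
- **Tins:** both stand upright. The top camera puts them 2–3 mm from their pad centres.
- **Camera disagreement:** the scene camera read x positions about 4–6 mm higher than the top camera. Compared with the pads in that same view, the tins are within about 2 mm of centre, so the two views agree.
- **Bystanders:** the tape measure, mallet and screwdriver look unmoved in the last top view. My before-and-after pixel comparison of that area gave 1,210 changed pixels. I put that down to the arm standing in the compared strip near the screwdriver, and did not rerun it with the arm masked out.
- **Arm:** the gripper is open and hangs about 220 mm above the table over the mat side. It touches nothing and reads no force beyond noise. I had meant to back away toward +y, but it went toward −y; nothing was touched.

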